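# Lock the tool tray onto its rack

### The arm

A 6-joint arm with a two-finger parallel gripper is mounted at the origin on the work surface. World frame = base frame: x ahead of the robot, y to its left, z up, the work surface at z = 0. Lengths are in m, angles in rad, forces in N, time in s.
With the tool pointing down it reaches from about 0.25 to 0.725 m from the base axis. Payload 4 kg.
Tool frame: the origin (TCP) lies at the very end of the fingers, on their centre line; the grasp point (between the pads) lies 19 mm behind it; z points along the fingers, y is the line along which they close (so a half turn about z gives the same grasp; the last joint's range is limited). The gripper opens to 85 mm and grips with 20 to 120 N. Pads are 22 mm wide; open, the fingers measure 114 mm over their backs; the gripper's body (76 mm by 85 mm) begins 54 mm behind the grasp point. The pads swing forward as they close: fully open they stand 13 mm farther back than shut.
Start: joints at [1.172, 0.241, 0.005, 1.335, 0, 1.571], TCP at [0.194, 0.461, 0.231] pointing down, gripper open.
Joint ranges: [-2.72, 2.72], [-1.05, 1.87], [-1.09, 1.28], [-1.99, 2.15], [-1.42, 1.44], [-3.14, 3.14]. Speed limits (rad/s): [2.79, 2.79, 3.14, 3.14, 3.14, 3.14].

### API

Orientations are given as a 3x3 rotation matrix whose columns are the frame's x, y, z axes.
In Python, from bench import ctrl gives the robot as it stands.
- The arm moves only by the shell command python3 -m creep 'ROWS' [FORCE]. ROWS is JSON, a list of rows, each an object with "dp": the shift along the tool's x, y, z in cm, a list of three; "dr": the turn, a rotation vector about the tool's x, y, z in rad, a list of three; "fingers": the closure, from -1 (fully open) to 1 (shut). A call has 1 to 8 rows; each row shifts and turns the commanded pose from where the row before left it, along the tool's axes as they then stand; what a row does not reach is not made up. A row lasts 1/10 s, in which the tool goes at most 50 mm and 8.59 degrees, less where a joint would pass 70% of its speed; a pose out of reach is approached as far as the arm can. A call with a gripper value outside its range is refused whole. The fingers move at their own pace and stop on an object; FORCE is the grip in N (left out, the last holds). Time passes only in rows, so rows that do not move let the fingers close. It gives the time, the measured TCP pose, the force, the opening and the grip force at its end, in the units of the state.
- ctrl.observe(): the state, without advancing time (a new reading comes with each control period).
- ctrl.read_camera(name): name is "side" or "top"; returns a dict with "pixels" (384x512x3 uint8, blue, green, red), "range_z" (384x512 float32, m along the optical axis (not along the pixel's ray), 0 where there is no reading), "intrinsics" (3x3 intrinsics, pixels), "k1" (the pictures are not rectified: a ray, as slopes to the right and down, at radius r is drawn at 1 + k1 r^2 times it, then the intrinsics apply), "R" (3x3) and "t" (3): a world point X has camera coordinates R X + t. Camera axes: x right, y down, z forward; pixel columns grow to the right and rows downward; lengths in m; the calibration is good to about 2 mm. A picture is of the moment at which its call begins.
- ctrl.sign_off(): hands the job in; it is judged then, once.
The state is a dict: "time_s": time; "qpos": joint angles; "joint_vel": joint speeds; "effort": joint torques, N m; "eef_pos": TCP position; "tool_rot": TCP orientation; "wrist_force": force on the tool from outside, world axes, zero at the start; "torque": the same for the moment, N m; "opening": opening from 0.0 (shut) to 1.0 (fully open); "grip_force": force on a finger pad.
Only numpy, scipy, OpenCV 4.12 (cv2) and the standard library are available. Lean on these libraries where they do the work, as an engineer would, in place of code of your own. Each camera call takes 0.05 s, during which the arm holds its last target. There are 200 camera calls.

### The job

Put the loose tool tray back as the upper tier of the rack, lowering it (do not drop it) until its four corner holes are right down over the four posts and its tongue lies over the lock. Then swing the lock's shackle round over the eye in the tongue and press it down into the lock until it clicks and stays down, so that the tray is locked on. Leave the mug, wax block and brush where they are.

Things in the scene. Friction and masses are not known exactly. Their poses are not given: they have to be found in the camera images.
- rack: Fixed rack; place and yaw vary. Plywood base 250 x 240 x 12 mm with a low aluminium tray (lower tier), four upright steel posts at x = +-67, y = +-88 mm and a dark steel lock body on the -x side. Origin: on the bench under the middle of the four posts; x points from the lock to the posts, z up. The tray's origin belongs on seat, axes parallel to the rack's (only this way round).
- seat (a point): Where the tray's underside centre comes to rest: 70 mm above the rack's origin, level with the posts' shoulders. Each post is 18 mm thick up to its shoulder at z = 70 mm; above it a 9 mm pin with a tapered tip goes up to z = 96 mm. The pins have 2.5 mm play all round in the tray's holes.
- toe_hole (a point): Mouth of the 17 mm hole in the lock body's top for the shackle's toe: at x = -115, y = +30, z = 66 mm of the rack. The lock body is 44 (x) x 110 (y) mm, centred at x = -115, y = 0, top at z = 66 mm. The shackle's upright heel leg, about which it turns, is at x = -115, y = -30 mm.
- tray: Loose aluminium tray, about 0.45 kg, on the bench. Plate 170 (x) x 206 (y) x 8 mm, a 14 mm through hole near each corner at x = +-67, y = +-88 mm; on it an open compartment 112 x 150 mm, walls up to z = 43 mm, spanned by a wooden handle; a flat tongue with an eye sticks out on the -x side, off centre. Origin: centre of the plate's underside, z up.
- tray_handle (a point): Centre of the tray's wooden handle bar, 85 mm above the middle of the tray's underside. The bar runs along the tray's y: 16 mm wide (x), 18 mm high (top at z = 94 mm), 150 mm long, on end uprights at y = +-70 mm.
- eye (a point): Centre of the 22 mm eye (hole) in the tray's tongue, at its upper face: x = -115, y = +30, z = 8 mm of the tray. The tongue is 46 mm wide (y), 8 mm thick and reaches to x = -139 mm.
- crown (a point): Top of the steel shackle's crown bar, midway between its legs. The shackle is an upside-down U of 12 mm round bar, legs 60 mm apart (centres). It starts raised: this point 144 mm, the toe's lower end 86 mm above the bench; locked, all is 31 mm lower. This frame's y axis runs along the crown from heel leg to toe leg.
- shackle_turn (a joint): Shackle angle about the heel leg, rad. 0: toe over the toe hole, crown along the rack's +y, at a stop. Grows anticlockwise from above, swinging the toe to the rack's -x side, away from the tray (1.57: crown along the rack's -x); limit 2.0. Light friction: it stays where it is left.
- shackle_press (a joint): How far the shackle is down, m: 0 raised, 0.032 hard bottom. A spring lifts it with 3 to 4 N; it goes down only when turned to 0. From about 0.005 a hidden pawl resists too (up to 8 N in all); near 0.028 it clicks and holds the shackle at about 0.031 for good (no key here). Let go before the click, it springs up.
- mug: White ceramic mug, 80 mm across, 95 mm high; bystander. Origin: centre of its underside.
- wax: Yellow wax block 45 x 110 x 30 mm; bystander. Origin: centre of its underside.
- brush: Steel brush with wooden back, 43 x 138 x 36 mm, lying bristles down; bystander. Origin: centre of its underside.

How it is judged:
On the way:
1. the tray is down on the shoulders of all four posts while the shackle is still up (z of tray in the frame of rack between 0.066 and 0.074 m and horizontal distance between tray and rack below 0.006 m and x of eye in the frame of rack below -0.1 m and angle between tray's own z axis and vertical below 0.03 rad and value of joint shackle_press below 0.01 m), for 0.2 s.
At the end, for the whole second after the job is handed in: The tray rests level (within 0.03 rad) on the four shoulders (underside 66 to 74 mm above the rack's foot, centre within 6 mm), its tongue's eye on the lock side; the shackle is turned to its stop (below 0.1 rad) and latched down (pressed more than 29 mm), everything at rest (z of tray in the frame of rack between 0.066 and 0.074 m and horizontal distance between tray and rack below 0.006 m and x of eye in the frame of rack below -0.1 m and angle between tray's own z axis and vertical below 0.03 rad and value of joint shackle_press above 0.029 m and value of joint shackle_turn below 0.1 rad and linear speed of tray below 0.02 m/s); the robot touches nothing.
It fails at once if the tray let go of over the rack while more than 25 mm above its place (horizontal distance between tray and rack below 0.05 m and z of tray in the frame of rack above 0.095 m and contact force between the fingers and tray below 0.05 N).
It fails at once if the mug, wax block or brush is moved more than 20 mm (distance of any of mug, wax, brush from where it was at the start of the episode above 0.02 m).
It also fails if it takes over 61 s, if anything falls off the work surface, if the arm or the gripper's body presses on something with over 40 N, if the wrist force passes 120 N, or if a joint passes its speed limit or range.

## Working session

There is one attempt and no reset: what is moved stays moved. The work goes in short steps, Python scripts to look and compute and a shell command to move; the robot and the scene stay as the last step left them, time stands still between calls to the robot, and variables do not carry over. Pictures are saved under pics/ and viewed, at most 10 in all, crops included, and the job is handed in when it is done.

```bash
ls; mkdir -p pics; cat > h.py <<'E'
import numpy as np, cv2
from bench import ctrl
def cam(n):
    c=ctrl.read_camera(n); return c
def pts(c):
    h,w=c['range_z'].shape
    u,v=np.meshgrid(np.arange(w),np.arange(h))
    K=c['intrinsics']; d=np.array([c['k1'],0,0,0,0],float)
    n=cv2.undistortPoints(np.stack([u,v],-1).reshape(-1,1,2).astype(np.float64),K,d).reshape(h,w,2)
    z=c['range_z'][...,None]
    P=np.concatenate([n*z,z],-1)
    return (P-c['t'])@c['R']   # R^T (P-t)
E
python3 - <<'E'
from h import *
for n in('top','side'):
    c=cam(n); cv2.imwrite(f'pics/{n}0.png',c['pixels']); np.savez(f'{n}0.npz',**c)
    print(n,c['intrinsics'],c['k1'],-c['R'].T@c['t'],(c['range_z']>0).mean())
s=ctrl.observe(); print(s)
E
```

```text
pics
top [[407.0427169    0.         258.85080432]
 [  0.         407.0427169  191.03874894]
 [  0.           0.           1.        ]] -0.11624330233053429 [ 0.51509404 -0.01734541  0.99214672] 0.9959615071614584
side [[378.42079666   0.         254.98814721]
 [  0.         378.42079666 194.51748055]
 [  0.           0.           1.        ]] -0.0012638711970835892 [ 0.50207908 -0.62061653  0.61503455] 0.9959971110026041
{'time_s': 0.1, 'qpos': array([1.17197992e+00, 2.41308657e-01, 3.87326726e-03, 1.33518895e+00,
       8.50662189e-06, 1.57084255e+00]), 'joint_vel': array([-0.00034658, -0.00320051,  0.00211087,  0.00012226, -0.00046621,
       -0.00081894]), 'effort': array([-7.55057936e-04, -3.73137832e+01,  2.53010184e+01,  1.08506400e-02,
       -7.39831398e-05,  1.85399152e-06]), 'eef_pos': array([0.19394646, 0.46025115, 0.23052191]), 'tool_rot': array([[-9.21503304e-01,  3.88369856e-01, -7.17706224e-04],
       [ 3.88370519e-01,  9.21501771e-01, -1.68124646e-03],
       [ 8.42210906e-06, -1.82801011e-03, -9.99998329e-01]]), 'wrist_force': array([-0.18941762, -0.31039249, -0.66212639]), 'torque': array([-0.01437341, -0.09281714, -0.01411398]), 'grip_force': 0.0, 'opening': 1.000056048066761}
```

View pics/top0.png

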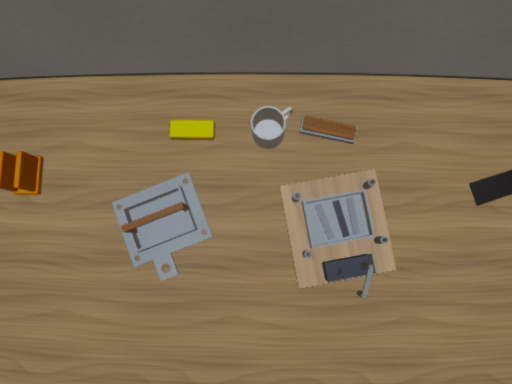

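View pics/side0.png

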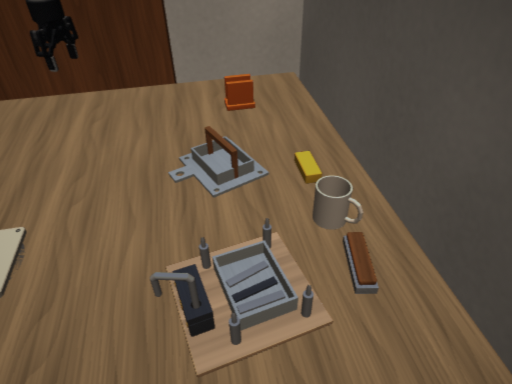

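The top view shows the tray at about (162,222) with its tongue down-left (eye at 166,268). The rack is at (338,228), its lock at (348,268), and the shackle toe has swung out to (361,293). The side view agrees, and the bystanders are well clear of both.

```bash
python3 - <<'E'
from h import *
for n in('top','side'):
    c=dict(np.load(f'{n}0.npz')); P=pts(c); 
    img=c['pixels']; hsv=cv2.cvtColor(img,cv2.COLOR_BGR2HSV)
    z=P[...,2]
    ok=(c['range_z']>0)&(P[...,0]>.1)&(P[...,0]<.9)&(abs(P[...,1])<.5)
    for lo,hi in((.078,.2),(.002,.016)):
        m=(ok&(z>lo)&(z<hi)).astype(np.uint8)
        k,l,st,ce=cv2.connectedComponentsWithStats(m)
        for i in range(1,k):
            if st[i,4]<4: continue
            q=P[l==i]; print(n,lo,st[i].tolist(),ce[i].round(1),'med',np.median(q,0).round(4),'min',q.min(0).round(3),'max',q.max(0).round(3))
    bench=ok&(abs(z)<.01); print('bench z',np.median(z[bench&(hsv[...,1]>60)]))
E
python3 - <<'E'
import cv2
a=cv2.imread('pics/top0.png')[160:310,100:400]
cv2.imwrite('pics/crop0.png',cv2.resize(a,(800,400),interpolation=cv2.INTER_CUBIC))
E
```

```text
top 0.078 [251, 106, 38, 36, 336] [268.8 121.7] med [ 0.8012 -0.0202  0.092 ] min [ 0.748 -0.064  0.078] max [0.828 0.021 0.098]
top 0.078 [371, 180, 4, 4, 13] [372.4 181.8] med [ 0.6536 -0.2539  0.0853] min [ 0.652 -0.26   0.08 ] max [ 0.659 -0.252  0.095]
top 0.078 [295, 194, 4, 4, 10] [296.4 195.9] med [ 0.6206 -0.0815  0.0896] min [ 0.618 -0.087  0.079] max [ 0.625 -0.079  0.094]
top 0.078 [120, 202, 65, 30, 532] [152.1 216.6] med [0.5711 0.2405 0.0931] min [0.538 0.17  0.078] max [0.605 0.314 0.097]
top 0.078 [384, 238, 4, 4, 14] [385.3 239.5] med [ 0.5249 -0.2802  0.0878] min [ 0.522 -0.283  0.079] max [ 0.528 -0.278  0.094]
top 0.078 [307, 252, 4, 4, 12] [308.5 253.7] med [ 0.4936 -0.1086  0.0889] min [ 0.49  -0.113  0.084] max [ 0.497 -0.106  0.097]
top 0.078 [357, 264, 17, 34, 258] [366.2 280.5] med [ 0.4387 -0.226   0.1407] min [ 0.405 -0.239  0.083] max [ 0.472 -0.213  0.147]
top 0.002 [133, 92, 3, 5, 5] [134.  94.] med [0.8942 0.3302 0.0021] min [0.889 0.327 0.002] max [0.9   0.333 0.004]
top 0.002 [234, 92, 4, 2, 4] [235.5  92.8] med [0.8945 0.0655 0.0023] min [0.894 0.0
[... 28230 characters left out ...]
2] max [ 0.424 -0.321  0.003]
side 0.002 [122, 379, 4, 3, 7] [123. 380.] med [ 0.3369 -0.3077  0.0022] min [ 0.335 -0.31   0.002] max [ 0.34  -0.306  0.003]
side 0.002 [13, 380, 3, 3, 4] [ 14.  381.2] med [ 0.1649 -0.2742  0.0025] min [ 0.163 -0.275  0.002] max [ 0.165 -0.271  0.004]
side 0.002 [52, 381, 2, 3, 4] [ 52.8 382.2] med [ 0.2265 -0.2883  0.0025] min [ 0.226 -0.289  0.002] max [ 0.227 -0.286  0.003]
side 0.002 [81, 381, 6, 3, 6] [ 83.5 382. ] med [ 0.2749 -0.2977  0.0023] min [ 0.271 -0.3    0.002] max [ 0.279 -0.295  0.003]
side 0.002 [130, 380, 5, 2, 7] [132.  380.7] med [ 0.3513 -0.3119  0.0027] min [ 0.348 -0.313  0.002] max [ 0.355 -0.311  0.003]
bench z 0.00037101576491818775
```

View pics/crop0.png

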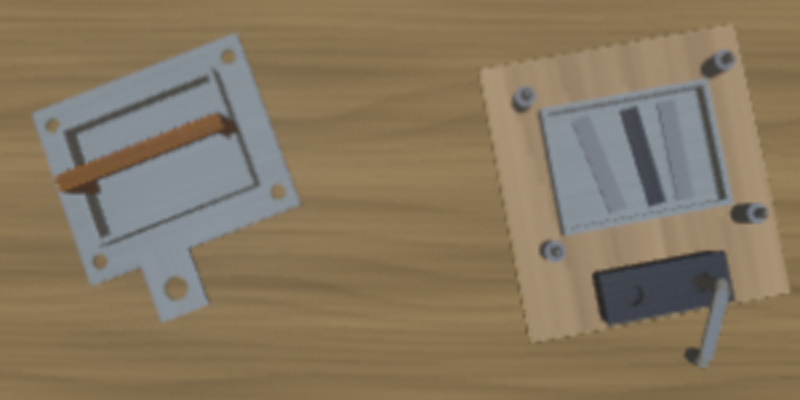

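The crop shows the tray's holes at crop (228,57), (53,125), (100,262) and (278,191), the eye at (176,288), and the pin tips at about (525,95), (725,60), (757,212) and (556,250). The shackle toe is at (700,358).

```bash
cat >> h.py <<'E'
def ray(c,uv,z):
    K=c['intrinsics']; d=np.array([c['k1'],0,0,0,0],float)
    n=cv2.undistortPoints(np.array(uv,float).reshape(-1,1,2),K,d).reshape(-1,2)
    D=np.c_[n,np.ones(len(n))]@c['R']; o=-c['R'].T@c['t']
    return o+D*((np.asarray(z)-o[2])/D[:,2])[:,None]
def proj(c,X):
    return cv2.projectPoints(np.array(X,float).reshape(-1,1,3),cv2.Rodrigues(c['R'])[0],c['t'],c['intrinsics'],np.array([c['k1'],0,0,0,0.]))[0].reshape(-1,2)
def fit(model,w):
    model=np.array(model)[:,:2];w=np.array(w)[:,:2]
    a=model-model.mean(0);b=w-w.mean(0)
    th=np.arctan2((a[:,0]*b[:,1]-a[:,1]*b[:,0]).sum(),(a*b).sum())
    R=np.array([[np.cos(th),-np.sin(th)],[np.sin(th),np.cos(th)]])
    t=w.mean(0)-R@model.mean(0)
    return t,th,w-(model@R.T+t)
M=np.array([[67,88],[67,-88],[-67,-88],[-67,88]])/1e3
E
python3 - <<'E'
from h import *
tc=None
for n in('top','side'):
    c=dict(np.load(f'{n}0.npz')); P=pts(c); z=P[...,2]
    hsv=cv2.cvtColor(c['pixels'],cv2.COLOR_BGR2HSV)
    W=[]
    for p in((.621,-.083),(.653,-.254),(.524,-.281),(.493,-.1085)):
        m=(np.hypot(P[...,0]-p[0],P[...,1]-p[1])<.012)&(z>.086)&(z<.105)&(c['range_z']>0)
        v,u=np.nonzero(m); zz=z[m].mean()
        W.append(ray(c,[[u.mean(),v.mean()]],[min(zz,.096)])[0])
    print(n,'rack',fit(M,W))
    if n=='top':
        H=[(53,125),(228,57),(278,191),(100,262),(176,288)]; W=[]
        for k,(a,b) in enumerate(H):
            u0,v0=(a+.5)/2.6667-.5+100,(b+.5)/2.6667-.5+160; r=5
            ui,vi=int(round(u0)),int(round(v0)); 
            s=hsv[vi-r:vi+r+1,ui-r:ui+r+1,1].astype(float)
            yy,xx=np.mgrid[vi-r:vi+r+1,ui-r:ui+r+1]
            w=np.clip(s-np.median(s)-15,0,None)*(np.hypot(xx-u0,yy-v0)<(4 if k<4 else 5.5))
            uv=((xx*w).sum()/w.sum(),(yy*w).sum()/w.sum()); print((u0,v0),np.round(uv,2))
            W.append(ray(c,[uv],[.008])[0])
        mm=np.r_[M,[[-.115,.03]]]
        print('tray',fit(mm,W))
        print('hole residual model-only4',fit(M,W[:4]))
    # handle and crown
    m=(z>.088)&(z<.1)&(np.hypot(P[...,0]-.5711,P[...,1]-.2405)<.1)
    q=P[m]; ev=np.linalg.svd(q[:,:2]-q[:,:2].mean(0),full_matrices=0)[2][0]
    print('handle',q.mean(0),q.min(0),q.max(0),np.arctan2(ev[1],ev[0]))
    m=(z>.138)&(z<.15)&(np.hypot(P[...,0]-.4387,P[...,1]+.226)<.06); q=P[m]
    ev=np.linalg.svd(q[:,:2]-q[:,:2].mean(0),full_matrices=0)[2][0]
    print('crown',q.mean(0),q.min(0),q.max(0),ev)
E
```

```text
top rack (array([ 0.57375133, -0.18156176]), np.float64(0.1912478212572775), array([[-0.00089491, -0.00024398],
       [-0.00158636,  0.00103253],
       [ 0.0005078 , -0.0004519 ],
       [ 0.00197347, -0.00033666]]))
(119.56224922188473, 206.56191172610343) [119.47 206.66]
(185.1864289196385, 181.0622304721191) [185.28 180.78]
(203.93619454756816, 231.31160235497055) [204.05 231.51]
(137.1870289121386, 257.9362695466307) [137.39 257.57]
(165.68667266659168, 267.6861476731541) [165.87 267.67]
tray (array([0.57118371, 0.24151671]), np.float64(0.38408671220191704), array([[-4.82968742e-05,  2.04583745e-04],
       [-3.24174993e-04, -9.30108527e-05],
       [-4.47814619e-05,  2.99641770e-04],
       [ 2.27472224e-04, -3.93851197e-04],
       [ 1.89781105e-04, -1.73634645e-05]]))
hole residual model-only4 (array([0.57113626, 0.24152105]), np.float64(0.3839854698152902), array([[-1.16534192e-05,  2.03194008e-04],
       [-2.71010789e-04, -8.77245505e-05],
       [ 1.34656355e-05,  2.92349774e-04],
       [ 2.69198572e-04, -4.07819232e-04]]))
handle [0.57154786 0.2414797  0.0931837 ] [0.53809213 0.17027722 0.08819803] [0.60507067 0.31393132 0.09733965] 1.9605067653801171
crown [ 0.43796626 -0.22593356  0.1422834 ] [ 0.40544992 -0.23847365  0.13812236] [ 0.46743116 -0.21474536  0.14652701] [-0.96945406  0.24527297]
side rack (array([ 0.57282158, -0.18567267]), np.float64(0.18865582887145566), array([[-9.09139146e-05, -2.13813380e-06],
       [-5.54472738e-04,  1.72967962e-04],
       [ 3.20228703e-04, -1.18684163e-04],
       [ 3.25157949e-04, -5.21456647e-05]]))
handle [0.57055765 0.23382306 0.09316572] [0.53539776 0.16942177 0.0880562 ] [0.60342455 0.31128709 0.09610125] -1.183446651807069
crown [ 0.43849048 -0.22934434  0.14247565] [ 0.40802102 -0.23930068  0.13803142] [ 0.46968627 -0.21699693  0.14734085] [ 0.96723242 -0.25389257]
```

```bash
cat >> h.py <<'E'
TRAY=(np.array([.5712,.2415]),.384); RACK=(np.array([.5732,-.183]),.190)
def delta(xy,z,yaw):
    s=ctrl.observe(); R=np.array(s['tool_rot']); y=np.array([np.cos(yaw),np.sin(yaw),0]); Z=np.array([0,0,-1.])
    G=np.c_[np.cross(y,Z),y,Z]
    dp=R.T@(np.r_[xy,z]-s['eef_pos'])*100; dr=cv2.Rodrigues(R.T@G)[0].ravel()
    print('t',round(s['time_s'],2),'p',np.round(s['eef_pos'],4),'F',np.round(s['wrist_force'],1),'op',round(s['opening'],3),'grip',round(s['grip_force'],1),'| dp cm',dp.round(2),'dr',dr.round(3),'q',np.round(s['qpos'],2))
E
A='{"dp":[0,0,0],"dr":[0,0,0.1313],"fingers":-1}'
python3 -m creep '[{"dp":[0,0,0],"dr":[0,0,0.131],"fingers":-1},{"dp":[0,0,0],"dr":[0,0,0.131],"fingers":-1},{"dp":[0,0,0],"dr":[0,0,0.131],"fingers":-1},{"dp":[0,0,0],"dr":[0,0,0.131],"fingers":-1},{"dp":[0,0,0],"dr":[0,0,0.131],"fingers":-1},{"dp":[0,0,0],"dr":[0,0,0.131],"fingers":-1},{"dp":[-3.44,2.67,0],"dr":[0,0,0],"fingers":-1},{"dp":[-3.44,2.67,0],"dr":[0,0,0],"fingers":-1}]' 40
python3 -m creep '[{"dp":[-3.44,2.67,0],"dr":[0,0,0],"fingers":-1},{"dp":[-3.44,2.67,0],"dr":[0,0,0],"fingers":-1},{"dp":[-3.44,2.67,0],"dr":[0,0,0],"fingers":-1},{"dp":[-3.44,2.67,0],"dr":[0,0,0],"fingers":-1},{"dp":[-3.44,2.67,0],"dr":[0,0,0],"fingers":-1},{"dp":[-3.44,2.67,0],"dr":[0,0,0],"fingers":-1},{"dp":[-3.44,2.67,0],"dr":[0,0,0],"fingers":-1},{"dp":[-3.44,2.67,0],"dr":[0,0,0],"fingers":-1}]'
python3 -c "
from h import *; delta(TRAY[0],.13,TRAY[1])"
```

```text
time_s: 0.9
eef_pos: [0.2693, 0.417, 0.2308]
tool_rot: [[-0.38, 0.925, -0.0], [0.925, 0.38, -0.001], [-0.001, -0.001, -1.0]]
wrist_force: [1.7, 0.1, 0.4]
opening: 1.001
grip_force: 0.0
time_s: 1.7
eef_pos: [0.5721, 0.2414, 0.2307]
tool_rot: [[-0.376, 0.926, -0.001], [0.926, 0.376, -0.0], [0.0, -0.001, -1.0]]
wrist_force: [0.0, 0.5, -0.4]
opening: 0.996
grip_force: 0.0
t 1.7 p [0.5721 0.2414 0.2307] F [ 0.   0.5 -0.4] op 0.996 grip 0.0 | dp cm [ 0.05 -0.07 10.07] dr [-0.001 -0.     0.002] q [0.4  0.49 0.37 1.45 0.   1.58]
```

```bash

python3 -m creep '[{"dp":[0.05,-0.05,4],"dr":[0,0,0],"fingers":-1},{"dp":[0,0,4],"dr":[0,0,0],"fingers":-1},{"dp":[0,0,4],"dr":[0,0,0],"fingers":-1},{"dp":[0,0,2.5],"dr":[0,0,0],"fingers":-1},{"dp":[0,0,2],"dr":[0,0,0],"fingers":-1},{"dp":[0,0,0],"dr":[0,0,0],"fingers":-1}]' 
python3 -c "
from h import *; delta(TRAY[0],.066,TRAY[1])"
python3 -m creep '[{"dp":[0,0,0],"dr":[0,0,0],"fingers":1},{"dp":[0,0,0],"dr":[0,0,0],"fingers":1},{"dp":[0,0,0],"dr":[0,0,0],"fingers":1},{"dp":[0,0,0],"dr":[0,0,0],"fingers":1},{"dp":[0,0,0],"dr":[0,0,0],"fingers":1},{"dp":[0,0,0],"dr":[0,0,0],"fingers":1}]' 70
python3 -c "
from h import *; delta(TRAY[0],.066,TRAY[1])"
```

```text
time_s: 2.3
eef_pos: [0.5672, 0.2415, 0.0619]
tool_rot: [[-0.376, 0.926, -0.008], [0.926, 0.376, -0.003], [-0.0, -0.009, -1.0]]
wrist_force: [-1.2, -0.5, 0.1]
opening: 0.997
grip_force: 0.0
t 2.3 p [0.5672 0.2415 0.0619] F [-1.2 -0.5  0.1] op 0.997 grip 0.0 | dp cm [-0.15  0.36 -0.41] dr [-0.009  0.     0.002] q [0.4  0.59 0.08 1.07 0.   1.59]
time_s: 2.9
eef_pos: [0.571, 0.2432, 0.0675]
tool_rot: [[-0.376, 0.926, 0.002], [0.926, 0.376, 0.001], [0.0, 0.002, -1.0]]
wrist_force: [-0.5, -0.3, 5.2]
opening: 0.173
grip_force: 69.4
t 2.9 p [0.571  0.2432 0.0675] F [-0.5 -0.3  5.2] op 0.173 grip 69.4 | dp cm [-0.16 -0.05  0.15] dr [ 0.002 -0.     0.002] q [ 0.4   0.58  0.09  1.07 -0.    1.59]
```

```bash

python3 -m creep '[{"dp":[0,0,-1],"dr":[0,0,0],"fingers":1},{"dp":[0,0,-2.5],"dr":[0,0,0],"fingers":1},{"dp":[0,0,-4],"dr":[0,0,0],"fingers":1},{"dp":[0,0,-4],"dr":[0,0,0],"fingers":1},{"dp":[0,0,-4],"dr":[0,0,0],"fingers":1},{"dp":[0,0,-3],"dr":[0,0,0],"fingers":1},{"dp":[0,0,-1.5],"dr":[0,0,0],"fingers":1},{"dp":[-1,-0.4,0],"dr":[0,0,0],"fingers":1}]' 90
python3 -m creep '[{"dp":[-2.5,-1,0],"dr":[0,0,0],"fingers":1},{"dp":[-4,-1.6,0],"dr":[0,0,0],"fingers":1},{"dp":[-4,-1.6,0],"dr":[0,0,0],"fingers":1},{"dp":[-4,-1.6,0],"dr":[0,0,0],"fingers":1},{"dp":[-4,-1.6,0],"dr":[0,0,0],"fingers":1},{"dp":[-4,-1.6,0],"dr":[0,0,0],"fingers":1},{"dp":[-4,-1.6,0],"dr":[0,0,0],"fingers":1},{"dp":[-4,-1.6,0],"dr":[0,0,0],"fingers":1}]'
python3 -m creep '[{"dp":[-4,-1.6,0],"dr":[0,0,0],"fingers":1},{"dp":[-2.5,-1,0],"dr":[0,0,0],"fingers":1},{"dp":[-1.5,-0.6,0],"dr":[0,0,0.05],"fingers":1},{"dp":[0,0,0],"dr":[0,0,0.07],"fingers":1},{"dp":[0,0,0],"dr":[0,0,0.07],"fingers":1},{"dp":[0,0,0],"dr":[0,0,0],"fingers":1},{"dp":[0,0,0],"dr":[0,0,0],"fingers":1},{"dp":[0,0,0],"dr":[0,0,0],"fingers":1}]'
python3 - <<'E'
from h import *
delta(RACK[0],.27,RACK[1])
for n in('top','side'):
    c=cam(n); cv2.imwrite(f'pics/{n}1.png',c['pixels']); np.savez(f'{n}1.npz',**c)
a=cv2.imread('pics/top1.png')[150:330,240:430]; b=cv2.imread('pics/side1.png')[140:384,130:370]
cv2.imwrite('pics/m1.png',np.hstack([cv2.resize(a,(400,400),interpolation=2),cv2.resize(b,(400,400),interpolation=2)]))
E
```

```text
time_s: 3.7
eef_pos: [0.5712, 0.2333, 0.269]
tool_rot: [[-0.378, 0.926, 0.004], [0.926, 0.378, 0.002], [0.0, 0.005, -1.0]]
wrist_force: [0.8, -0.1, -3.4]
opening: 0.171
grip_force: 88.2
time_s: 4.5
eef_pos: [0.5704, -0.0987, 0.2641]
tool_rot: [[-0.376, 0.927, -0.004], [0.927, 0.376, 0.0], [0.002, -0.004, -1.0]]
wrist_force: [0.7, -0.0, -4.7]
opening: 0.166
grip_force: 88.1
time_s: 5.3
eef_pos: [0.5725, -0.182, 0.2659]
tool_rot: [[-0.196, 0.981, -0.001], [0.981, 0.196, 0.0], [0.001, -0.001, -1.0]]
wrist_force: [-0.7, 0.1, -3.1]
opening: 0.172
grip_force: 88.1
t 5.3 p [ 0.5725 -0.182   0.2659] F [-0.7  0.1 -3.1] op 0.172 grip 88.1 | dp cm [-0.11  0.05 -0.41] dr [-0.001 -0.001  0.007] q [-0.31  0.44  0.38  1.51  0.    1.07]
```

View pics/m1.png

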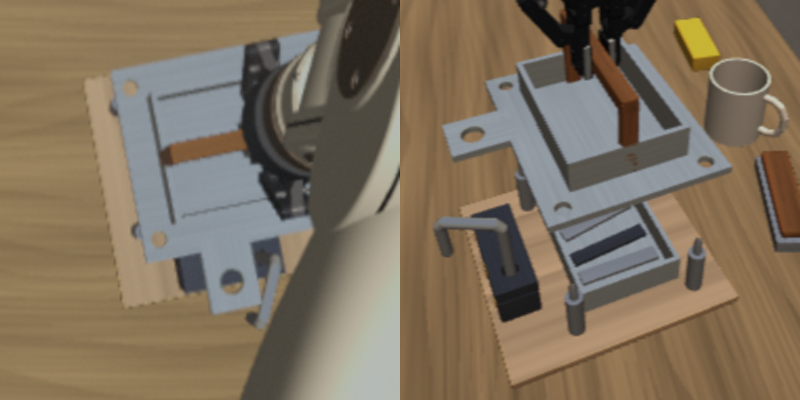

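The tray hangs level over the rack. In the left (top) half its holes are at (130,88) and (158,239) and the eye is at (232,281). In the right (side) half the holes are at (506,85), (563,206) and (707,162).

```bash
python3 - <<'E'
from h import *
def refine(c,u0,v0,r):
    # hole = pixels differing (in saturation or range) from plate
    P=pts(c); ui,vi=int(round(u0)),int(round(v0)); R=r+2
    yy,xx=np.mgrid[vi-R:vi+R+1,ui-R:ui+R+1]
    s=cv2.cvtColor(c['pixels'],cv2.COLOR_BGR2HSV)[vi-R:vi+R+1,ui-R:ui+R+1,1].astype(float)
    w=np.clip(s-np.median(s)-15,0,None)*(np.hypot(xx-u0,yy-v0)<=r)
    return (xx*w).sum()/w.sum(),(yy*w).sum()/w.sum()
c=dict(np.load('top1.npz')); P=pts(c)
m=(abs(P[...,2]-.205)<.012)&(c['range_z']>0)&(np.hypot(P[...,0]-.57,P[...,1]+.18)<.2)
A=np.c_[P[m][:,:2],np.ones(m.sum())]; co=np.linalg.lstsq(A,P[m][:,2],rcond=None)[0]; print('plate z med',np.median(P[m][:,2]),'tilt',co[:2])
W=[];mod=[]
for (a,b),mo,r in(((130,88),(.067,.088),5),((158,239),(-.067,.088),5),((232,281),(-.115,.03),6)):
    u,v=(a+.5)*190/400-.5+240,(b+.5)*180/400-.5+150
    p=refine(c,u,v,r); print((u,v),np.round(p,2)); W.append(ray(c,[p],[.206])[0]); mod.append(mo)
print('tray top',fit(mod,W)); 
c=dict(np.load('side1.npz'));W=[];mod=[]
for (a,b),mo,r in(((506,85),(-.067,.088),4),((563,206),(-.067,-.088),4),((707,162),(.067,-.088),4),((472,133),(-.115,.03),6)):
    u,v=(a-400+.5)*240/400-.5+130,(b+.5)*244/400-.5+140
    p=(u,v); W.append(ray(c,[p],[.206])[0]); mod.append(mo)
print('tray side',fit(mod,W))
E
```

```text
plate z med 0.2058036525150042 tilt [-0.00243375  0.00099262]
(301.4875, 189.325) [301.45 189.21]
(314.7875, 257.275) [315.08 257.36]
(349.9375, 276.175) [350.16 278.63]
tray top (array([ 0.56990794, -0.18372058]), np.float64(0.1865847055079569), array([[ 1.00113489e-03,  1.06721751e-03],
       [ 1.38086883e-03,  6.79508412e-05],
       [-2.38200373e-03, -1.13516835e-03]]))
tray side (array([ 0.57252874, -0.1828416 ]), np.float64(0.1876160619331924), array([[-6.15065396e-04, -6.02149469e-05],
       [ 7.45300363e-04,  1.01392319e-03],
       [ 8.81237551e-04, -1.29707348e-03],
       [-1.01147252e-03,  3.43365235e-04]]))
```

```bash

python3 -m creep '[{"dp":[0.05,0.05,1],"dr":[0,0,0],"fingers":1},{"dp":[0,0,2],"dr":[0,0,0],"fingers":1},{"dp":[0,0,2],"dr":[0,0,0],"fingers":1},{"dp":[0,0,2],"dr":[0,0,0],"fingers":1},{"dp":[0,0,1.5],"dr":[0,0,0],"fingers":1},{"dp":[0,0,1],"dr":[0,0,0],"fingers":1},{"dp":[0,0,0],"dr":[0,0,0],"fingers":1},{"dp":[0,0,0],"dr":[0,0,0],"fingers":1}]' 
python3 - <<'E'
from h import *
delta(RACK[0],.1375,RACK[1])
for n in('top','side'):
    c=cam(n); cv2.imwrite(f'pics/{n}2.png',c['pixels']); np.savez(f'{n}2.npz',**c)
a=cv2.imread('pics/top2.png')[160:310,250:400]; b=cv2.imread('pics/side2.png')[210:360,160:330]
cv2.imwrite('pics/m2.png',np.hstack([cv2.resize(a,(375,500),interpolation=2) if 0 else cv2.resize(a,(375,375),interpolation=2),cv2.resize(b,(425,375),interpolation=2)]))
E
```

```text
time_s: 6.2
eef_pos: [0.5733, -0.1819, 0.1715]
tool_rot: [[-0.195, 0.981, 0.0], [0.981, 0.195, -0.0], [-0.0, 0.0, -1.0]]
wrist_force: [0.1, 0.1, -3.6]
opening: 0.168
grip_force: 88.1
t 6.2 p [ 0.5733 -0.1819  0.1715] F [ 0.1  0.1 -3.6] op 0.168 grip 88.1 | dp cm [-0.1  -0.03  3.4 ] dr [0.    0.    0.006] q [-0.31  0.47  0.18  1.28 -0.    1.07]
```

View pics/m2.png

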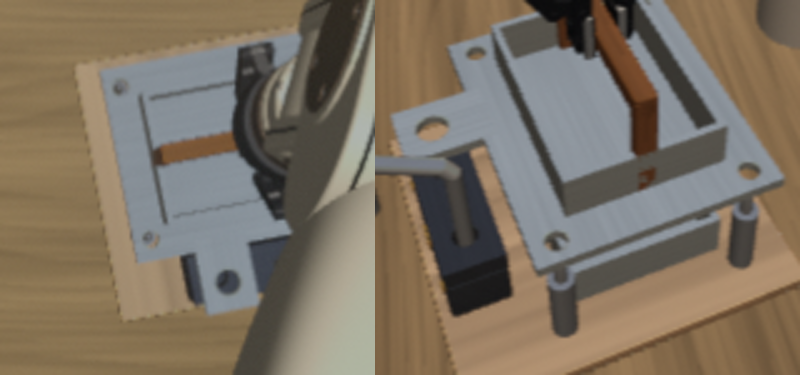

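The pins show inside the tray's holes: top half at (121,88) and (151,238), side half at (556,241). Lowering gently with force checks.

```bash

python3 -m creep '[{"dp":[0,0,0.5],"dr":[0,0,0],"fingers":1},{"dp":[0,0,0.5],"dr":[0,0,0],"fingers":1},{"dp":[0,0,0.5],"dr":[0,0,0],"fingers":1},{"dp":[0,0,0],"dr":[0,0,0],"fingers":1},{"dp":[0,0,0],"dr":[0,0,0],"fingers":1}]' 
python3 - <<'E'
from h import *
delta(RACK[0],.1375,RACK[1]); print(ctrl.observe()['torque'].round(2))
E
```

```text
time_s: 6.8
eef_pos: [0.5729, -0.1819, 0.156]
tool_rot: [[-0.195, 0.981, -0.001], [0.981, 0.195, 0.0], [0.0, -0.001, -1.0]]
wrist_force: [-0.6, 0.2, -3.0]
opening: 0.172
grip_force: 88.2
t 6.8 p [ 0.5729 -0.1819  0.156 ] F [-0.6  0.2 -3. ] op 0.172 grip 88.2 | dp cm [-0.11  0.01  1.85] dr [-0.001 -0.     0.006] q [-0.31  0.48  0.16  1.25 -0.    1.07]
[ 0.02 -0.03  0.02]
```

No contact force with the tray well onto the pins, so I'll go down the rest.

```bash

python3 -m creep '[{"dp":[0,0,0.5],"dr":[0,0,0],"fingers":1},{"dp":[0,0,0.5],"dr":[0,0,0],"fingers":1},{"dp":[0,0,0.4],"dr":[0,0,0],"fingers":1},{"dp":[0,0,0.3],"dr":[0,0,0],"fingers":1},{"dp":[0,0,0.1],"dr":[0,0,0],"fingers":1},{"dp":[0,0,0],"dr":[0,0,0],"fingers":1},{"dp":[0,0,0],"dr":[0,0,0],"fingers":1}]' 
python3 - <<'E'
from h import *
delta(RACK[0],.1375,RACK[1]); print(ctrl.observe()['torque'].round(2))
E
```

```text
time_s: 7.5
eef_pos: [0.5731, -0.182, 0.1384]
tool_rot: [[-0.195, 0.981, -0.0], [0.981, 0.195, -0.0], [-0.0, -0.0, -1.0]]
wrist_force: [0.2, 0.3, -3.2]
opening: 0.169
grip_force: 88.1
t 7.5 p [ 0.5731 -0.182   0.1384] F [ 0.2  0.3 -3.2] op 0.169 grip 88.1 | dp cm [-0.1  -0.01  0.09] dr [-0.     0.     0.006] q [-0.31  0.49  0.13  1.21 -0.    1.07]
[-0.04 -0.01 -0.03]
```

```bash

python3 -m creep '[{"dp":[0,0,0.1],"dr":[0,0,0],"fingers":1},{"dp":[0,0,0.1],"dr":[0,0,0],"fingers":1},{"dp":[0,0,0],"dr":[0,0,0],"fingers":1},{"dp":[0,0,0],"dr":[0,0,0],"fingers":1}]' 
python3 -c "
from h import *
delta(RACK[0],.1375,RACK[1]);P=pts(cam('side'));m=(np.hypot(P[...,0]-.57,P[...,1]+.18)<.2)&(abs(P[...,2]-.08)<.008);print(np.median(P[m][:,2]))"
```

```text
time_s: 7.9
eef_pos: [0.5732, -0.182, 0.1376]
tool_rot: [[-0.195, 0.981, 0.001], [0.981, 0.195, -0.0], [-0.001, 0.001, -1.0]]
wrist_force: [-3.2, 1.4, 6.1]
opening: 0.171
grip_force: 89.4
t 7.9 p [ 0.5732 -0.182   0.1376] F [-3.2  1.4  6.1] op 0.171 grip 89.4 | dp cm [-0.1  -0.02  0.01] dr [0.001 0.001 0.006] q [-0.31  0.49  0.12  1.2  -0.    1.07]
0.07838408888795546
```

Seated: the bench now carries the weight and the plate's top reads 78 mm. Releasing, retracting and going over the crown.

```bash

python3 -m creep '[{"dp":[0,0,0],"dr":[0,0,0],"fingers":-1},{"dp":[0,0,0],"dr":[0,0,0],"fingers":-1},{"dp":[0,0,0],"dr":[0,0,0],"fingers":-1},{"dp":[0,0,0],"dr":[0,0,0],"fingers":-1},{"dp":[0,0,-1],"dr":[0,0,0],"fingers":-1},{"dp":[0,0,-4],"dr":[0,0,0],"fingers":-1},{"dp":[0,0,-4],"dr":[0,0,0],"fingers":-1},{"dp":[0,0,-3],"dr":[0,0,0],"fingers":-1}]' 40
python3 -m creep '[{"dp":[-0.45,-3.5,0],"dr":[0,0,0],"fingers":-1},{"dp":[-0.45,-3.5,0],"dr":[0,0,0],"fingers":-1},{"dp":[-0.45,-3.5,0],"dr":[0,0,0],"fingers":-1},{"dp":[-0.45,-3.7,0],"dr":[0,0,0],"fingers":-1},{"dp":[0,0,0],"dr":[0,0,-0.14],"fingers":-1},{"dp":[0,0,0],"dr":[0,0,-0.14],"fingers":-1},{"dp":[0,0,0],"dr":[0,0,-0.14],"fingers":-1},{"dp":[0,0,0],"dr":[0,0,-0.14],"fingers":-1}]'
python3 -m creep '[{"dp":[0,0,0],"dr":[0,0,-0.14],"fingers":-0.2},{"dp":[0,0,0],"dr":[0,0,-0.14],"fingers":-0.2},{"dp":[0,0,0],"dr":[0,0,-0.14],"fingers":-0.2},{"dp":[0,0,0],"dr":[0,0,-0.14],"fingers":-0.2},{"dp":[0,0,0],"dr":[0,0,0],"fingers":-0.2},{"dp":[0,0,0],"dr":[0,0,0],"fingers":-0.2}]'
python3 - <<'E'
from h import *
delta([.4375,-.227],.119,1.317)
for n in('top','side'):
    c=cam(n); cv2.imwrite(f'pics/{n}3.png',c['pixels']); np.savez(f'{n}3.npz',**c)
a=cv2.imread('pics/top3.png')[160:310,250:400]; b=cv2.imread('pics/side3.png')[180:350,150:330]
cv2.imwrite('pics/m3.png',np.hstack([cv2.resize(a,(380,380),interpolation=2),cv2.resize(b,(402,380),interpolation=2)]))
E
```

```text
time_s: 8.75
eef_pos: [0.5737, -0.1822, 0.2598]
tool_rot: [[-0.195, 0.981, 0.003], [0.981, 0.195, -0.001], [-0.002, 0.003, -1.0]]
wrist_force: [2.0, -0.6, 0.5]
opening: 1.002
grip_force: 0.0
time_s: 9.55
eef_pos: [0.4373, -0.2275, 0.2574]
tool_rot: [[-0.69, 0.724, 0.001], [0.724, 0.69, -0.001], [-0.001, 0.0, -1.0]]
wrist_force: [0.4, 0.2, 0.5]
opening: 1.0
grip_force: 0.0
time_s: 10.15
eef_pos: [0.4374, -0.2273, 0.2569]
tool_rot: [[-0.967, 0.255, 0.001], [0.255, 0.967, -0.0], [-0.001, -0.0, -1.0]]
wrist_force: [0.2, 0.5, -0.2]
opening: 0.604
grip_force: 0.0
t 10.15 p [ 0.4374 -0.2273  0.2569] F [ 0.2  0.5 -0.2] op 0.604 grip 0.0 | dp cm [1.000e-02 4.000e-02 1.379e+01] dr [-0.     0.001 -0.004] q [-0.48  0.22  0.04  1.39  0.   -0.22]
```

View pics/m3.png

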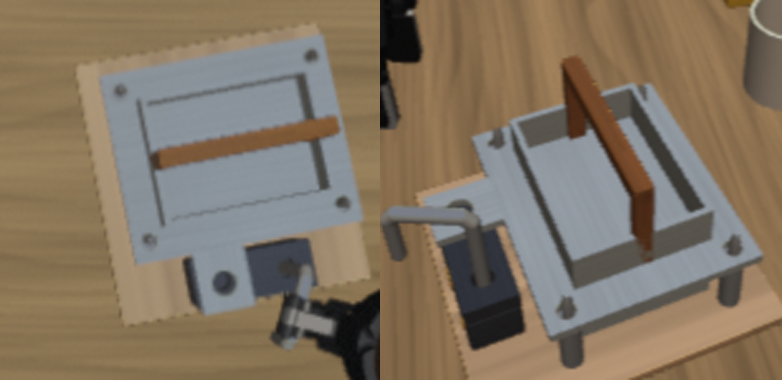

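The tray sits on all four posts with the pins through their holes (top half: (121,90), (311,55), (343,202), (150,240)). The open fingers straddle the crown around (300,310). Going down and gripping it.

```bash

python3 -m creep '[{"dp":[0,0,3],"dr":[0,0,0],"fingers":-0.2},{"dp":[0,0,4],"dr":[0,0,0],"fingers":-0.2},{"dp":[0,0,3.5],"dr":[0,0,0],"fingers":-0.2},{"dp":[0,0,2.2],"dr":[0,0,0],"fingers":-0.2},{"dp":[0,0,1],"dr":[0,0,0],"fingers":-0.2},{"dp":[0,0,0],"dr":[0,0,0],"fingers":-0.2},{"dp":[0,0,0],"dr":[0,0,0],"fingers":-0.2}]' 30
python3 -m creep '[{"dp":[0,0,0],"dr":[0,0,0],"fingers":1},{"dp":[0,0,0],"dr":[0,0,0],"fingers":1},{"dp":[0,0,0],"dr":[0,0,0],"fingers":1},{"dp":[0,0,0],"dr":[0,0,0],"fingers":1},{"dp":[0,0,0],"dr":[0,0,0],"fingers":1}]' 30
python3 -c "
from h import *
delta([.4375,-.227],.119,1.317)"
```

```text
time_s: 10.95
eef_pos: [0.4381, -0.2277, 0.1204]
tool_rot: [[-0.968, 0.252, 0.002], [0.252, 0.968, -0.001], [-0.002, -0.0, -1.0]]
wrist_force: [0.7, 0.3, 0.2]
opening: 0.601
grip_force: 0.0
time_s: 11.45
eef_pos: [0.4379, -0.2271, 0.12]
tool_rot: [[-0.968, 0.252, 0.002], [0.252, 0.968, 0.0], [-0.002, 0.001, -1.0]]
wrist_force: [0.0, 2.5, 2.4]
opening: 0.126
grip_force: 29.2
t 11.45 p [ 0.4379 -0.2271  0.12  ] F [0.  2.5 2.4] op 0.126 grip 29.2 | dp cm [ 0.04 -0.01  0.1 ] dr [ 0.001  0.002 -0.001] q [-0.48  0.31 -0.21  1.05  0.   -0.22]
```

Crown gripped (about 12 mm opening). First half of the swing.

```bash

python3 -m creep '[{"dp":[-0.02,0.34,0],"dr":[0,0,0.113],"fingers":1},{"dp":[-0.02,0.34,0],"dr":[0,0,0.113],"fingers":1},{"dp":[-0.02,0.34,0],"dr":[0,0,0.113],"fingers":1},{"dp":[-0.02,0.34,0],"dr":[0,0,0.113],"fingers":1},{"dp":[-0.02,0.34,0],"dr":[0,0,0.113],"fingers":1},{"dp":[0,0,0],"dr":[0,0,0],"fingers":1},{"dp":[0,0,0],"dr":[0,0,0],"fingers":1}]'
python3 -c "
from h import *
delta([.4603,-.2047],.120,.190)"
```

```text
time_s: 12.15
eef_pos: [0.4463, -0.2125, 0.1195]
tool_rot: [[-0.684, 0.729, 0.001], [0.729, 0.684, 0.001], [-0.0, 0.001, -1.0]]
wrist_force: [2.1, 3.6, 3.7]
opening: 0.128
grip_force: 29.2
t 12.15 p [ 0.4463 -0.2125  0.1195] F [2.1 3.6 3.7] op 0.128 grip 29.2 | dp cm [-0.39  1.56 -0.04] dr [ 0.001 -0.     0.564] q [-0.44  0.31 -0.21  1.05  0.    0.37]
```

```bash

python3 -m creep '[{"dp":[-0.02,0.33,0],"dr":[0,0,0.113],"fingers":1},{"dp":[-0.02,0.33,0],"dr":[0,0,0.113],"fingers":1},{"dp":[-0.02,0.33,0],"dr":[0,0,0.113],"fingers":1},{"dp":[-0.02,0.34,0],"dr":[0,0,0.113],"fingers":1},{"dp":[-0.02,0.34,0],"dr":[0,0,0.115],"fingers":1},{"dp":[0,0,0],"dr":[0,0,0],"fingers":1},{"dp":[0,0,0],"dr":[0,0,0],"fingers":1}]'
python3 -c "
from h import *
delta([.4603,-.2047],.120,.190);print(ctrl.observe()['torque'].round(2))"
```

```text
time_s: 12.85
eef_pos: [0.4612, -0.205, 0.1194]
tool_rot: [[-0.186, 0.982, 0.001], [0.982, 0.186, 0.001], [0.001, 0.001, -1.0]]
wrist_force: [2.0, 4.3, 2.8]
opening: 0.127
grip_force: 29.3
t 12.85 p [ 0.4612 -0.205   0.1194] F [2.  4.3 2.8] op 0.127 grip 29.3 | dp cm [ 0.04 -0.08 -0.06] dr [ 0.001 -0.001 -0.002] q [-0.42  0.33 -0.18  1.06  0.    0.96]
[ 1.06 -0.5   0.1 ]
```

```bash

python3 -m creep '[{"dp":[0,0.05,0],"dr":[0,0,0.01],"fingers":1},{"dp":[0,0,0.2],"dr":[0,0,0],"fingers":1},{"dp":[0,0,0.3],"dr":[0,0,0],"fingers":1},{"dp":[0,0,0.3],"dr":[0,0,0],"fingers":1},{"dp":[0,0,0.2],"dr":[0,0,0],"fingers":1},{"dp":[0,0,0],"dr":[0,0,0],"fingers":1}]' 70
python3 - <<'E'
from h import *
delta([.4603,-.2047],.120,.190);print(ctrl.observe()['torque'].round(2))
for n in('side','top'):
    c=cam(n);P=pts(c);m=(np.hypot(P[...,0]-.462,P[...,1]+.205)<.04)&(P[...,2]>.1)&(P[...,2]<.16);
    cv2.imwrite(f'pics/{n}4.png',c['pixels'])
b=cv2.imread('pics/side4.png')[180:350,150:330]
cv2.imwrite('pics/m4.png',cv2.resize(b,(540,510),interpolation=2))
E
```

```text
time_s: 13.45
eef_pos: [0.4618, -0.2048, 0.1106]
tool_rot: [[-0.177, 0.984, 0.002], [0.984, 0.177, 0.001], [0.001, 0.003, -1.0]]
wrist_force: [-0.0, 7.0, 8.0]
opening: 0.112
grip_force: 68.8
t 13.45 p [ 0.4618 -0.2048  0.1106] F [-0.  7.  8.] op 0.112 grip 68.8 | dp cm [ 0.03 -0.15 -0.94] dr [ 0.003 -0.001 -0.013] q [-0.42  0.34 -0.19  1.04  0.    0.97]
[ 1.29 -0.2   0.13]
```

View pics/m4.png

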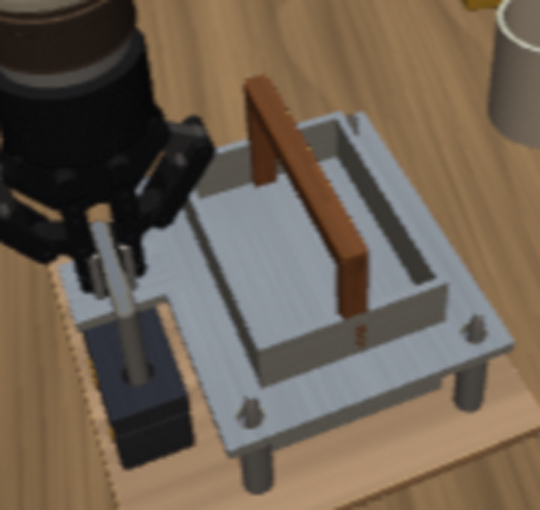

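The crown is gripped and in line over the tongue ((115,260) in the crop), and it has gone down about 9 mm at 8 N. Pressing on.

```bash

python3 -m creep '[{"dp":[0.07,0,0.3],"dr":[0,0,0],"fingers":1},{"dp":[0,0,0.4],"dr":[0,0,0],"fingers":1},{"dp":[0,0,0.4],"dr":[0,0,0],"fingers":1},{"dp":[0,0,0.4],"dr":[0,0,0],"fingers":1},{"dp":[0,0,0.3],"dr":[0,0,0],"fingers":1},{"dp":[0,0,0.2],"dr":[0,0,0],"fingers":1},{"dp":[0,0,0.1],"dr":[0,0,0],"fingers":1},{"dp":[0,0,0],"dr":[0,0,0],"fingers":1}]' 
python3 - <<'E'
from h import *
delta([.4603,-.2047],.089,.190)
c=cam('side');P=pts(c);m=(np.hypot(P[...,0]-.466,P[...,1]+.225)<.02)&(P[...,2]>.09)&(P[...,2]<.15)
print(m.sum(),np.percentile(P[m][:,2],[50,90,98]))
E
```

```text
time_s: 14.35
eef_pos: [0.4616, -0.2047, 0.0887]
tool_rot: [[-0.174, 0.985, 0.001], [0.985, 0.174, 0.0], [-0.0, 0.001, -1.0]]
wrist_force: [1.7, 3.9, 5.3]
opening: 0.111
grip_force: 68.8
t 14.35 p [ 0.4616 -0.2047  0.0887] F [1.7 3.9 5.3] op 0.111 grip 68.8 | dp cm [ 0.02 -0.13 -0.03] dr [ 0.001  0.    -0.015] q [-0.42  0.36 -0.22  0.99  0.    0.98]
431 [0.11209622 0.14109821 0.14740096]
```

```bash

python3 -m creep '[{"dp":[0,0,0.1],"dr":[0,0,0],"fingers":1},{"dp":[0,0,0.1],"dr":[0,0,0],"fingers":1},{"dp":[0,0,0.1],"dr":[0,0,0],"fingers":1},{"dp":[0,0,0],"dr":[0,0,0],"fingers":1}]'
python3 -m creep '[{"dp":[0,0,-0.1],"dr":[0,0,0],"fingers":0.4},{"dp":[0,0,0],"dr":[0,0,0],"fingers":0.4},{"dp":[0,0,0],"dr":[0,0,0],"fingers":0.4},{"dp":[0,0,-1],"dr":[0,0,0],"fingers":0.4},{"dp":[0,0,-3],"dr":[0,0,0],"fingers":0.4},{"dp":[0,0,-4],"dr":[0,0,0],"fingers":0.4},{"dp":[0,0,-4],"dr":[0,0,0],"fingers":0.4},{"dp":[0,-3,-1],"dr":[0,0,0],"fingers":0.4}]'
python3 -m creep '[{"dp":[0,-4,0],"dr":[0,0,0],"fingers":0.4},{"dp":[0,-4,0],"dr":[0,0,0],"fingers":0.4},{"dp":[0,-3,0],"dr":[0,0,0],"fingers":0.4},{"dp":[0,0,0],"dr":[0,0,0],"fingers":0.4},{"dp":[0,0,0],"dr":[0,0,0],"fingers":0.4}]'
python3 - <<'E'
from h import *
for n in('top','side'):
    c=cam(n); cv2.imwrite(f'pics/{n}5.png',c['pixels']); P=pts(c)
    m=(np.hypot(P[...,0]-.4603,P[...,1]+.2047)<.05)&(P[...,2]>.1)&(P[...,2]<.16); q=P[m]
    ev=np.linalg.svd(q[:,:2]-q[:,:2].mean(0),full_matrices=0)[2][0]; print(n,m.sum(),q.mean(0),q.max(0),ev)
a=cv2.imread('pics/top5.png')[160:310,250:400]; b=cv2.imread('pics/side5.png')[180:350,150:330]
cv2.imwrite('pics/m5.png',np.hstack([cv2.resize(a,(380,380),interpolation=2),cv2.resize(b,(402,380),interpolation=2)]))
E
```

```text
time_s: 14.8
eef_pos: [0.4622, -0.2043, 0.0883]
tool_rot: [[-0.175, 0.985, 0.004], [0.985, 0.175, 0.0], [-0.0, 0.004, -1.0]]
wrist_force: [-3.2, 9.2, 20.8]
opening: 0.112
grip_force: 70.5
time_s: 15.6
eef_pos: [0.436, -0.2114, 0.2214]
tool_rot: [[-0.175, 0.984, 0.009], [0.985, 0.175, -0.005], [-0.006, 0.008, -1.0]]
wrist_force: [0.1, 0.1, -0.5]
opening: 0.3
grip_force: 0.0
time_s: 16.1
eef_pos: [0.3231, -0.2294, 0.2169]
tool_rot: [[-0.172, 0.985, 0.001], [0.985, 0.172, -0.001], [-0.001, 0.001, -1.0]]
wrist_force: [0.5, 0.4, 0.1]
opening: 0.301
grip_force: 0.0
top 176 [ 0.46101662 -0.20278503  0.11035086] [ 0.47176514 -0.17113174  0.11608521] [ 0.18770129 -0.98222616]
side 252 [ 0.46166766 -0.2134749   0.11096534] [ 0.47172563 -0.17245083  0.11522245] [ 0.19365845 -0.98106901]
```

View pics/m5.png

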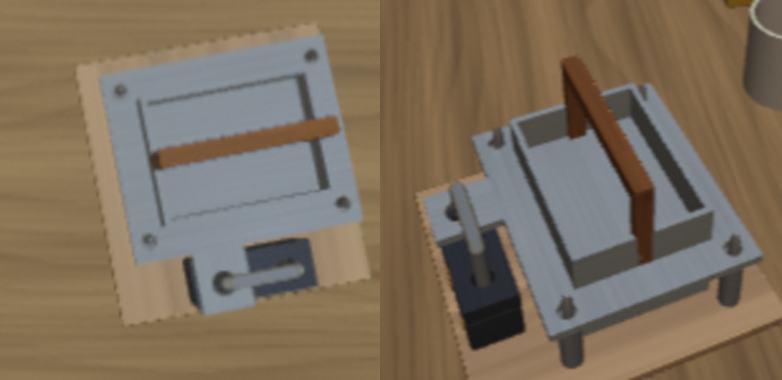

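The shackle is latched: the crown sits at about 0.113 m, 31 mm lower than before, and stays down with the hand away. It runs from the heel (298,268) into the eye (225,283) along the rack's y. The tray is on all four posts and the bystanders are untouched.

```bash
python3 -c "
from bench import ctrl; print(ctrl.sign_off())"
```

```text
the job is handed in; nothing more can be done
None
```

The tray is back on the rack's four posts and locked, with the shackle turned to its stop and latched down over the tongue's eye. I handed the job in at about 16 s of the 61 s allowed; the hand-in returned no verdict.

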